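# Load the ice crusher with the scoop, flip its safety catch and hold the run lever down

### The arm

A 6-joint arm with a two-finger parallel gripper is mounted at the origin on the work surface. World frame = base frame: x ahead of the robot, y to its left, z up, the work surface at z = 0. Lengths are in m, angles in rad, forces in N, time in s.
With the tool pointing down it reaches from about 0.325 to 0.875 m from the base axis. Payload 4.4 kg.
Tool frame: the origin (TCP) lies on the centre line of the jaws, within the pads' length; the fingertips stand 22 mm ahead of it and the grasp point (between the pads) lies 3 mm ahead of it; z points along the fingers, y is the line along which they close (so a half turn about z gives the same grasp; the last joint's range is limited). The gripper opens to 85 mm and grips with 20 to 120 N. Pads are 22 mm wide; open, the fingers measure 114 mm over their backs; the gripper's body (76 mm by 85 mm) begins 54 mm behind the grasp point. The pads swing forward as they close: fully open they stand 13 mm farther back than shut.
Start: joints at [0.958, 0.207, 1.542, -0, 1.393, -0.15], TCP at [0.257, 0.515, 0.253] pointing down, gripper open.
Joint ranges: [-2.73, 2.73], [-0.86, 2.22], [0.23, 2.46], [-1.11, 4.25], [0.08, 2.63], [-2.82, 2.82]. Speed limits (rad/s): [2.79, 2.79, 3.14, 3.14, 3.14, 3.14].

### API

Orientations are given as a 3x3 rotation matrix whose columns are the frame's x, y, z axes.
In Python, from bench import * gives the robot as it stands. The module is installed in compiled form; this text tells all that it offers.
- The arm moves only by the tool move_arm, never from a script. Its argument "steps" is a list of rows, each an object with "travel": the shift along the tool's x, y, z in mm, a list of three; "turn": the turn, a rotation vector about the tool's x, y, z in degrees, a list of three; "fingers": the gripper command: -1 is fully open, 1 is shut, values between are in proportion. A call has 1 to 5 rows; each row shifts and turns the commanded pose from where the row before left it, along the tool's axes as they then stand; what a row does not reach is not made up. A row lasts 1/12 s, in which the tool goes at most 41.7 mm and 7.16 degrees, less where a joint would pass 70% of its speed; a pose out of reach is approached as far as the arm can. A call is refused whole if a number of a shift passes 41.7 or a number of a turn 7.16, either way. A call with a gripper value outside its range is refused whole. The fingers move at their own pace and stop on an object; the grip force is fixed at half the most. Time passes only in rows, so rows that do not move let the fingers close. It gives the time, the measured TCP pose, the force, the opening and the grip force at its end, in the units of the state.
- get_obs(): the state, without advancing time (a new reading comes with each control period).
- grab_frame(name): name is "side" or "top" or "wrist"; returns (picture, depth): 384x512x3 uint8, blue, green, red; 384x512 float32, m along the optical axis (not along the pixel's ray), 0 where there is no reading.
- get_calibration(name): a dict with "K" (3x3 intrinsics, pixels), "k1" (the pictures are not rectified: a ray, as slopes to the right and down, at radius r is drawn at 1 + k1 r^2 times it, then the intrinsics apply), "world_to_cam" (4x4, takes a point from world to camera coordinates). Camera axes: x right, y down, z forward; pixel columns grow to the right and rows downward; lengths in m; the calibration is good to about 2 mm. A picture is of the moment at which its call begins: read the wrist's pose just before it. get_calibration takes no time and is no camera call; for the wrist camera it gives the pose at the moment of the call.
- sign_off(): hands the job in; it is judged then, once.
The state is a dict: "clock": time; "qpos": joint angles; "dq": joint speeds; "tau": joint torques, N m; "eef_pos": TCP position; "eef_rot": TCP orientation; "wrist_force": force on the tool from outside, world axes, zero at the start; "ft_torque": the same for the moment, N m; "width": opening from 0.0 (shut) to 1.0 (fully open); "gripper_force": force on a finger pad.
Only numpy, scipy, OpenCV 4.12 (cv2) and the standard library are available. Lean on these libraries where they do the work, as an engineer would, in place of code of your own. Each camera call takes 0.05 s, during which the arm holds its last target. There are 200 camera calls.

### The job

Use the scoop to tip at least three ice cubes out of the tub into the ice crusher's hopper, keeping the gripper's fingers off the ice, and put the scoop back in the tub, all with the safety catch still on. Then flip the safety catch off the run lever, pull the lever towards the crusher's front and down to its stop, and finish while holding it there: the crusher runs only while the lever is held down. Leave the mug, the jar and the pepper mill where they stand.

Things in the scene. Friction and masses are not known exactly. Their poses are not given: they have to be found in the camera images.
- crusher: countertop electric ice crusher, aluminium, fixed to the worktop; 285 long, 180 wide, 235 high. Origin: on the worktop under the middle of its hopper; x points to its back (its chute and collecting bin face -x), y to its left side where the lever and the catch are, z up. It does not move.
- hopper (a point): point inside the crusher's open steel hopper, on its axis, 30 above its floor and 55 below its rim. The hopper is a square funnel: 92 square at the floor, 150 square at the rim.
- lever_knob (a point): centre of the run lever's black ball knob, 32 in diameter, at the end of an 11 thick steel rod; 160 from the lever's pivot and 130 to the left (+y) of the hopper's axis. At rest it is 55 in front of (-x) and 150 above the pivot, about 250 above the worktop.
- lever_hinge (a point): centre of the lever's pivot at the crusher's left side, 100 above the worktop; the lever turns about the crusher's y axis through this point, in an upright plane
- lever (a joint): angle of the run lever: 0 at rest (leaning 20 degrees from upright towards the crusher's front, -x), growing as the knob is pulled forwards (-x) and down, to the stop at 0.96 rad (75 degrees from upright). A spring returns it to 0 when let go: about 3 N at the knob at the start of the pull, 8 N at the stop. While the catch is on (below about 0.3 rad) it cannot move more than some 0.07 rad.
- catch_tab (a point): middle of the upper edge of the safety catch's thumb tab, a small upright steel plate 24 wide (along the crusher's y), 5 thick and 40 high; as built 50 behind (+x) and 108 to the left of the hopper's axis, 220 above the worktop
- catch_hinge (a point): the catch's pivot, 62 below the tab's upper edge; the catch turns about the crusher's y axis through this point. From here a hook reaches 90 forwards over a stud on the lever.
- catch (a joint): angle of the safety catch: 0 with its hook over the lever's stud (on), growing as the tab is pushed backwards (crusher's +x) so that the hook lifts; the lever is free above about 0.3 rad, count 0.6 and more as flipped clear, its end is at 1.3. It is light (1 N at the tab) and stays where it is left.
- tub: open grey plastic tub of ice, 220 long, 150 wide, 55 high, walls and floor 3 thick, fixed (it does not slide). Origin: middle of its underside; x along its length, away from the scoop's end towards the ice.
- scoop: steel ice scoop lying in the tub with its mouth towards the ice and its handle over the tub's end. Bowl 84 long, 84 wide, flat floor 3 thick, thinned to 1 at the lip, sides raked back from the lip to 36 high half way, back 40. Origin: middle of the bowl's underside; x points out of the open mouth (42 to the lip), z up. About 0.13 kg.
- scoop_grip (a point): a good place to grip the scoop: on the axis of its black handle, 95 behind and 85 above the scoop's origin. The handle is straight and level, along the scoop's x, 16 wide and 14 high, from 40 to 167 behind the origin; its steel neck rises from the bowl's back, 43 behind the origin.
- scoop_mouth (a point): middle of the scoop's front lip, 42 ahead of its origin, on the upper face of its floor
- mug: bystander: white mug, 80 across, 95 high; origin under its middle
- jar: bystander: glass jar with a steel lid, 70 across, 120 high; origin under its middle
- pepper_mill: bystander: dark wooden pepper mill, 52 across, 137 high; origin under its middle
- ice0: one of nine alike ice cubes, 25 on a side with bevelled edges, 15 g, slippery (friction about 0.15 on everything); origin at its centre
- ice1: one of nine alike ice cubes, 25 on a side with bevelled edges, 15 g, slippery (friction about 0.15 on everything); origin at its centre
- ice2: one of nine alike ice cubes, 25 on a side with bevelled edges, 15 g, slippery (friction about 0.15 on everything); origin at its centre
- ice3: one of nine alike ice cubes, 25 on a side with bevelled edges, 15 g, slippery (friction about 0.15 on everything); origin at its centre
- ice4: one of nine alike ice cubes, 25 on a side with bevelled edges, 15 g, slippery (friction about 0.15 on everything); origin at its centre
- ice5: one of nine alike ice cubes, 25 on a side with bevelled edges, 15 g, slippery (friction about 0.15 on everything); origin at its centre
- ice6: one of nine alike ice cubes, 25 on a side with bevelled edges, 15 g, slippery (friction about 0.15 on everything); origin at its centre
- ice7: one of nine alike ice cubes, 25 on a side with bevelled edges, 15 g, slippery (friction about 0.15 on everything); origin at its centre
- ice8: one of nine alike ice cubes, 25 on a side with bevelled edges, 15 g, slippery (friction about 0.15 on everything); origin at its centre
There are look-alikes about, which are no part of the job. Several things have the shape of the scoop; the one meant has the colours described above.

How it is judged:
By the outcome, as a careful person would: the job done as asked, in the order asked, and still so for the second after the job is handed in, while the arm keeps its last pose, push and grip.
It also fails if it takes over 72 s, if anything falls off the work surface, if the arm or the gripper's body presses on something with over 40 N, if the wrist force passes 120 N, or if a joint passes its speed limit or range.

## Working session

There is one attempt and no reset: what is moved stays moved. The work goes in short steps, Python scripts to look and compute and a tool call to move; the robot and the scene stay as the last step left them, time stands still between calls to the robot, and variables do not carry over. Pictures are saved under pics/ and viewed, at most 12 in all, crops included, and the job is handed in when it is done.

Besides the shell and the picture viewer there is one more tool, called after "Emit:" as a command line: name --argument value ..., lists and objects as JSON in quotes. move_arm: Moves the arm, as the interface text tells. Its arguments: {"type":"object","properties":{"steps":{"type":"array"}},"required":["steps"]}

```bash
mkdir -p pics
cat > h.py <<'E'
from bench import *
import numpy as np, cv2
def px2ray(c,u,v):
    K=c["K"]; x=(u-K[0][2])/K[0][0]; y=(v-K[1][2])/K[1][1]
    a,b=x,y
    for _ in range(20):
        s=1+c["k1"]*(a*a+b*b); a,b=x/s,y/s
    return np.array([a,b,1.0])
def dep(c,d,u,v,z=None):
    r=px2ray(c,u,v); T=np.linalg.inv(np.array(c["world_to_cam"]))
    if z is None: return T[:3,:3]@(r*d[int(v),int(u)])+T[:3,3]
    w=T[:3,:3]@r; return T[:3,3]+w*(z-T[2,3])/w[2]
def cloud(c,d):
    K=c["K"]; vv,uu=np.mgrid[0:d.shape[0],0:d.shape[1]]
    x=(uu-K[0][2])/K[0][0]; y=(vv-K[1][2])/K[1][1]; a,b=x,y
    for _ in range(20):
        s=1+c["k1"]*(a*a+b*b); a,b=x/s,y/s
    p=np.stack([a*d,b*d,d],-1); T=np.linalg.inv(np.array(c["world_to_cam"]))
    P=p@T[:3,:3].T+T[:3,3]; P[d==0]=np.nan; return P
def shot(n,tag):
    c=get_calibration(n); im,d=grab_frame(n); cv2.imwrite(f"pics/{tag}.png",im); np.savez(f"{tag}.npz",im=im,d=d,K=c["K"],k1=c["k1"],world_to_cam=c["world_to_cam"]); return c,im,d
def load(tag):
    z=np.load(f"{tag}.npz"); return z,z["im"],z["d"]
E
python3 - <<'E'
from h import *
np.set_printoptions(precision=3,suppress=True)
print(get_obs())
a=shot("top","t0")[1]; b=shot("side","s0")[1]
for n in("top","side"):
    c=get_calibration(n); print(n,c["K"],c["k1"]); print(np.linalg.inv(c["world_to_cam"]))
E
```

```text
{'clock': 0.0, 'qpos': array([ 0.957,  0.207,  1.543, -0.   ,  1.394, -0.15 ]), 'dq': array([-0.   , -0.   ,  0.   , -0.   , -0.001, -0.   ]), 'tau': array([  0.   , -38.303, -29.16 ,  -0.   ,   0.011,   0.   ]), 'eef_pos': array([0.256, 0.514, 0.252]), 'eef_rot': array([[-0.895,  0.446, -0.001],
       [ 0.446,  0.895, -0.002],
       [ 0.   , -0.002, -1.   ]]), 'wrist_force': array([ 0.838,  0.665, -0.861]), 'ft_torque': array([-0.004,  0.012,  0.021]), 'gripper_force': 0.0, 'width': 0.9985121683981732}
top [[434.28    0.    257.84 ]
 [  0.    434.28  192.725]
 [  0.      0.      1.   ]] -0.10441177078845978
[[ 0.102 -0.97   0.219  0.164]
 [-0.995 -0.1    0.018 -0.017]
 [ 0.004 -0.22  -0.975  1.519]
 [ 0.     0.     0.     1.   ]]
side [[411.712   0.    255.732]
 [  0.    411.712 194.021]
 [  0.      0.      1.   ]] -0.00979896500800058
[[ 0.829 -0.272  0.489 -0.057]
 [-0.56  -0.389  0.732 -0.811]
 [-0.009 -0.88  -0.475  0.696]
 [ 0.     0.     0.     1.   ]]
```

View pics/t0.png

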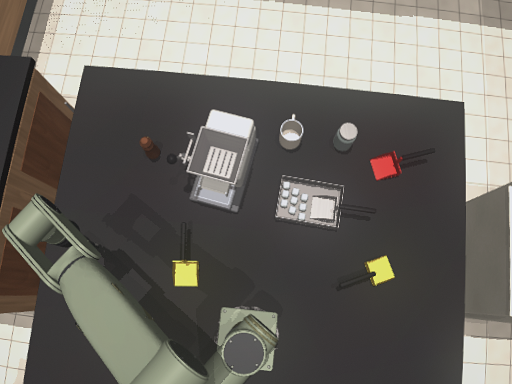

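View pics/s0.png

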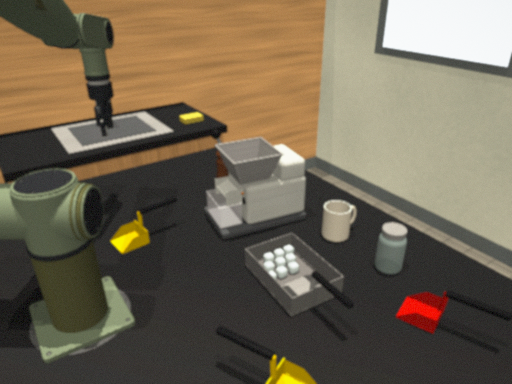

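Run:
```python
from h import *
np.set_printoptions(precision=3,suppress=True)
c,im,d=load("t0"); P=cloud(c,d)
cv2.imwrite("pics/crop0.png",np.hstack([cv2.resize(im[165:240,265:385],(640,400),interpolation=cv2.INTER_CUBIC)]))
# tub: points 45..60mm z in region
R=np.zeros(d.shape,bool); R[165:240,265:352]=1
z=P[...,2]
m=R&(z>.042)&(z<.063); 
q=P[m][:,:2].astype(np.float32); print("tub rim",len(q),cv2.minAreaRect(q)); print(cv2.boxPoints(cv2.minAreaRect(q)))
R2=np.zeros(d.shape,bool); R2[165:240,265:400]=1
m=R2&(z>.072)&(z<.11); q=P[m]; print("handle",len(q),q.mean(0),cv2.minAreaRect(q[:,:2].astype(np.float32)))
# ice
g=im.min(2); m=R&(g>170)
n,l,s,ce=cv2.connectedComponentsWithStats(m.astype(np.uint8))
for i in range(1,n):
    if s[i,4]>8: print(ce[i],s[i,4],np.nanmedian(P[l==i],0))
# crusher rim
R3=np.zeros(d.shape,bool); R3[100:220,175:270]=1
m=R3&(z>.222)&(z<.245); q=P[m]; r=cv2.minAreaRect(q[:,:2].astype(np.float32)); print("rim",len(q),r,cv2.boxPoints(r))
m=R3&(z>.02); h,e=np.histogram(z[m],np.arange(.02,.29,.01)); print(list(zip(e.round(2),h)))
```

```text
tub rim 306 ((0.48360347747802734, -0.17061959207057953), (0.22110635042190552, 0.15159262716770172), 85.85594177246094)
[[ 0.4   -0.275]
 [ 0.551 -0.286]
 [ 0.567 -0.066]
 [ 0.416 -0.055]]
handle 186 [ 0.466 -0.324  0.093] ((0.46586403250694275, -0.32562434673309326), (0.12924978137016296, 0.017550095915794373), 88.24779510498047)
[286.176 184.441] 34 [ 0.541 -0.086  0.028]
[295.171 190.732] 41 [ 0.519 -0.12   0.027]
[285.214 193.048] 42 [ 0.508 -0.085  0.026]
[304.179 196.231] 39 [ 0.503 -0.153  0.027]
[293.744 199.385] 39 [ 0.489 -0.118  0.026]
[321.627 207.887] 450 [ 0.473 -0.22   0.006]
[283.744 202.093] 43 [ 0.475 -0.083  0.028]
[302.45  206.025] 40 [ 0.468 -0.149  0.027]
[292.533 208.822] 45 [ 0.454 -0.114  0.026]
[290.268 213.697] 142 [ 0.438 -0.1    0.005]
rim 649 ((0.5650167465209961, 0.16195553541183472), (0.1940508335828781, 0.15892726182937622), 79.61038970947266) [[0.469 0.081]
 [0.626 0.052]
 [0.661 0.243]
 [0.504 0.272]]
[(np.float64(0.02), np.int64(658)), (np.float64(0.03), np.int64(138)), (np.float64(0.04), np.int64(44)), (np.float64(0.05), np.int64(50)), (np.float64(0.06), np.int64(48)), (np.float64(0.07), np.int64(46)), (np.float64(0.08), np.int64(52)), (np.float64(0.09), np.int64(111)), (np.float64(0.1), np.int64(57)), (np.float64(0.11), np.int64(147)), (np.float64(0.12), np.int64(192)), (np.float64(0.13), np.int64(89)), (np.float64(0.14), np.int64(153)), (np.float64(0.15), np.int64(755)), (np.float64(0.16), np.int64(213)), (np.float64(0.17), np.int64(194)), (np.float64(0.18), np.int64(204)), (np.float64(0.19), np.int64(225)), (np.float64(0.2), np.int64(890)), (np.float64(0.21), np.int64(241)), (np.float64(0.22), np.int64(216)), (np.float64(0.23), np.int64(405)), (np.float64(0.24), np.int64(74)), (np.float64(0.25), np.int64(11)), (np.float64(0.26), np.int64(1)), (np.float64(0.27), np.int64(0))]
```

View pics/crop0.png

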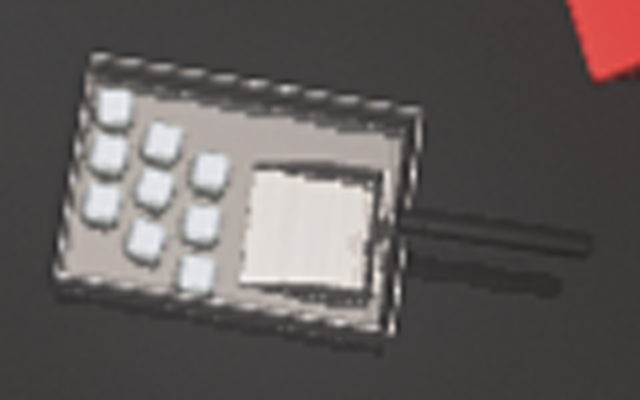

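Steel scoop with black handle lies in the tub at (322,208). The look-alikes are red at (385,166) and yellow at (380,270) and (186,272). The crop confirms that the steel one fits, with nine cubes in three staggered rows. Next I measure the crusher.

Run:
```python
from h import *
np.set_printoptions(precision=3,suppress=True)
c,im,d=load("t0"); P=cloud(c,d); z=P[...,2]
a=cv2.resize(im[100:220,130:270],(700,600),interpolation=cv2.INTER_CUBIC)
cv2.imwrite("pics/crop1.png",a)
R=np.zeros(d.shape,bool); R[100:220,192:270]=1
m=R&(z>.228)&(z<.243); q=P[m]
# histogram along axes for yaw candidates: projected sharpness
best=[]
for yaw in np.arange(-25,5,1.):
    t=np.radians(yaw); u=q[:,0]*np.cos(t)+q[:,1]*np.sin(t); v=-q[:,0]*np.sin(t)+q[:,1]*np.cos(t)
    hu=np.histogram(u,np.arange(.2,.9,.004))[0]; hv=np.histogram(v,np.arange(-.2,.6,.004))[0]
    best.append((int((hu**2).sum()+(hv**2).sum()),yaw))
print(sorted(best)[-5:])
t=np.radians(sorted(best)[-1][1]); u=q[:,0]*np.cos(t)+q[:,1]*np.sin(t); v=-q[:,0]*np.sin(t)+q[:,1]*np.cos(t)
for w in(u,v):
    h,e=np.histogram(w,np.arange(w.min(),w.max()+.005,.005)); print([(round(float(x),3),int(y)) for x,y in zip(e,h)])
# dark & lever points
R=np.zeros(d.shape,bool); R[110:215,160:200]=1
m=R&(z>.17); 
for v_,u_ in np.argwhere(m): print((u_,v_),P[v_,u_],im[v_,u_].tolist()) if u_<195 else 0
```

```text
[(24228, np.float64(-7.0)), (26072, np.float64(-11.0)), (26136, np.float64(-8.0)), (26824, np.float64(-9.0)), (27436, np.float64(-10.0))]
[(0.449, 74), (0.454, 22), (0.459, 5), (0.464, 4), (0.469, 4), (0.474, 3), (0.479, 7), (0.484, 5), (0.489, 8), (0.494, 8), (0.499, 11), (0.504, 10), (0.509, 8), (0.514, 10), (0.519, 5), (0.524, 11), (0.529, 5), (0.534, 11), (0.539, 4), (0.544, 8), (0.549, 9), (0.554, 8), (0.559, 9), (0.564, 8), (0.569, 9), (0.574, 8), (0.579, 10), (0.584, 8), (0.589, 12), (0.594, 37), (0.599, 94), (0.604, 32)]
[(0.161, 71), (0.166, 48), (0.171, 11), (0.176, 9), (0.181, 9), (0.186, 8), (0.191, 10), (0.196, 8), (0.201, 9), (0.206, 9), (0.211, 7), (0.216, 11), (0.221, 6), (0.226, 10), (0.231, 8), (0.236, 10), (0.241, 7), (0.246, 9), (0.251, 7), (0.256, 10), (0.261, 10), (0.266, 10), (0.271, 7), (0.276, 10), (0.281, 8), (0.286, 9), (0.291, 9), (0.296, 7), (0.301, 4), (0.306, 64), (0.311, 48), (0.316, 4)]
(np.int64(187), np.int64(132)) [0.632 0.252 0.215] [142, 145, 150]
(np.int64(187), np.int64(133)) [0.627 0.251 0.219] [134, 137, 142]
(np.int64(188), np.int64(133)) [0
[... 20056 characters left out ...]
 [0.498 0.217 0.242] [163, 168, 174]
(np.int64(192), np.int64(171)) [0.499 0.214 0.238] [112, 114, 119]
(np.int64(193), np.int64(171)) [0.5   0.212 0.235] [88, 90, 93]
(np.int64(194), np.int64(171)) [0.502 0.21  0.228] [89, 91, 94]
(np.int64(190), np.int64(172)) [0.495 0.22  0.239] [164, 168, 174]
(np.int64(191), np.int64(172)) [0.495 0.216 0.24 ] [179, 184, 191]
(np.int64(192), np.int64(172)) [0.496 0.214 0.236] [187, 192, 199]
(np.int64(193), np.int64(172)) [0.497 0.211 0.235] [198, 202, 208]
(np.int64(194), np.int64(172)) [0.497 0.208 0.236] [198, 200, 205]
(np.int64(193), np.int64(173)) [0.494 0.211 0.236] [146, 149, 153]
(np.int64(194), np.int64(173)) [0.493 0.207 0.238] [172, 175, 180]
```

View pics/crop1.png

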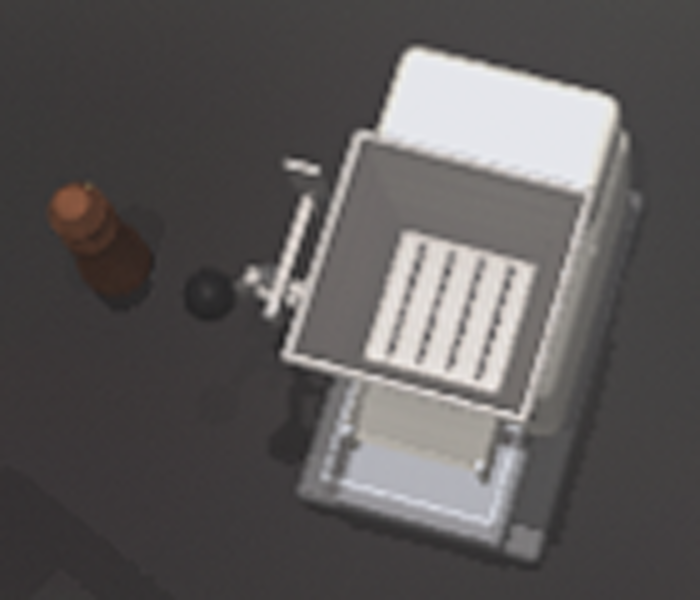

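The crusher is at (0.560, 0.143) with yaw about -10°. The knob (172,158 px) and tab (190,133 px) fall at crusher (-56,126) and (50,108) mm, which matches the spec. I move to above the scoop handle.

Emit:
move_arm --steps '[{"travel":[0,0,0],"turn":[0,0,6.72],"fingers":-1},{"travel":[0,0,0],"turn":[0,0,6.72],"fingers":-1},{"travel":[0,0,0],"turn":[0,0,6.72],"fingers":-1},{"travel":[0,0,0],"turn":[0,0,6.72],"fingers":-1},{"travel":[0,0,0],"turn":[0,0,6.72],"fingers":-1}]'

```text
clock: 0.52
eef_pos: [0.2565, 0.5142, 0.2526]
eef_rot: [[-0.493, 0.87, -0.001], [0.87, 0.493, -0.001], [-0.001, -0.001, -1.0]]
wrist_force: [-0.3, -0.0, -0.0]
width: 1.003
gripper_force: 0.0
```

Emit:
move_arm --steps '[{"travel":[0,0,0],"turn":[0,0,6.72],"fingers":-1},{"travel":[0,0,0],"turn":[0,0,6.72],"fingers":-1},{"travel":[0,0,0],"turn":[0,0,6.72],"fingers":-1},{"travel":[0,0,0],"turn":[0,0,6.72],"fingers":-1},{"travel":[0,0,0],"turn":[0,0,6.72],"fingers":-1}]'

```text
clock: 0.93
eef_pos: [0.2565, 0.5141, 0.2526]
eef_rot: [[0.071, 0.998, -0.001], [0.998, -0.071, -0.001], [-0.001, -0.001, -1.0]]
wrist_force: [0.2, -0.0, -0.1]
width: 0.997
gripper_force: 0.0
```

Emit:
move_arm --steps '[{"travel":[-37,12,0],"turn":[0,0,0],"fingers":-1},{"travel":[-37,12,0],"turn":[0,0,0],"fingers":-1},{"travel":[-37,12,0],"turn":[0,0,0],"fingers":-1},{"travel":[-37,12,0],"turn":[0,0,0],"fingers":-1},{"travel":[-37,12,0],"turn":[0,0,0],"fingers":-1}]'

```text
clock: 1.35
eef_pos: [0.3042, 0.3242, 0.2526]
eef_rot: [[0.064, 0.998, -0.001], [0.998, -0.064, -0.001], [-0.001, -0.001, -1.0]]
wrist_force: [0.5, 0.1, 0.4]
width: 1.003
gripper_force: 0.0
```

Emit:
move_arm --steps '[{"travel":[-37,12,0],"turn":[0,0,0],"fingers":-1},{"travel":[-37,12,0],"turn":[0,0,0],"fingers":-1},{"travel":[-37,12,0],"turn":[0,0,0],"fingers":-1},{"travel":[-37,12,0],"turn":[0,0,0],"fingers":-1},{"travel":[-37,12,0],"turn":[0,0,0],"fingers":-1}]'

```text
clock: 1.77
eef_pos: [0.3521, 0.1358, 0.253]
eef_rot: [[0.064, 0.998, 0.0], [0.998, -0.064, 0.0], [0.0, 0.0, -1.0]]
wrist_force: [1.8, -0.7, 0.1]
width: 0.997
gripper_force: 0.0
```

Emit:
move_arm --steps '[{"travel":[-37,12,0],"turn":[0,0,0],"fingers":-1},{"travel":[-37,12,0],"turn":[0,0,0],"fingers":-1},{"travel":[-37,12,0],"turn":[0,0,0],"fingers":-1},{"travel":[-37,12,0],"turn":[0,0,0],"fingers":-1},{"travel":[-37,12,0],"turn":[0,0,0],"fingers":-1}]'

```text
clock: 2.18
eef_pos: [0.4001, -0.0529, 0.2531]
eef_rot: [[0.065, 0.998, 0.0], [0.998, -0.065, 0.0], [0.0, 0.0, -1.0]]
wrist_force: [0.8, 0.2, 0.2]
width: 0.998
gripper_force: 0.0
```

Emit:
move_arm --steps '[{"travel":[-37,12,0],"turn":[0,0,0],"fingers":-1},{"travel":[-37,12,0],"turn":[0,0,0],"fingers":-1},{"travel":[-37,12,0],"turn":[0,0,0],"fingers":-1},{"travel":[-37,12,0],"turn":[0,0,0],"fingers":-1},{"travel":[-37,12,0],"turn":[0,0,0],"fingers":-1}]'

```text
clock: 2.6
eef_pos: [0.448, -0.2413, 0.2527]
eef_rot: [[0.065, 0.998, -0.001], [0.998, -0.065, 0.001], [0.001, -0.001, -1.0]]
wrist_force: [1.1, -0.1, -0.2]
width: 1.001
gripper_force: 0.0
```

Run:
```python
from h import *
np.set_printoptions(precision=4,suppress=True)
c,im,d=shot("wrist","w1"); P=cloud(c,d); z=P[...,2]
print(np.linalg.inv(c["world_to_cam"])[:3,3])
m=(z>.085)&(z<.105)&(im.max(2)<90); q=P[m]; print(len(q))
if len(q):print(q.mean(0),np.percentile(z[m],90),cv2.minAreaRect(q[:,:2].astype(np.float32)))
m=(im.min(2)>150)&(z<.06)&(z>-.01)
n,l,s,ce=cv2.connectedComponentsWithStats(m.astype(np.uint8))
for i in range(1,n):
    if s[i,4]>60: print(ce[i].round(),s[i,4],np.nanmedian(P[l==i],0))
```

```text
[ 0.4526 -0.1713  0.3722]
3239
[ 0.3793 -0.3253  0.0914] 0.09413036541588984 ((0.45075875520706177, -0.3447183072566986), (0.16777649521827698, 0.5097138285636902), 71.67086791992188)
[281.  83.] 21246 [ 0.4837 -0.1619  0.003 ]
[367.  61.] 308 [ 0.5609 -0.1473  0.0531]
```

View pics/w1.png

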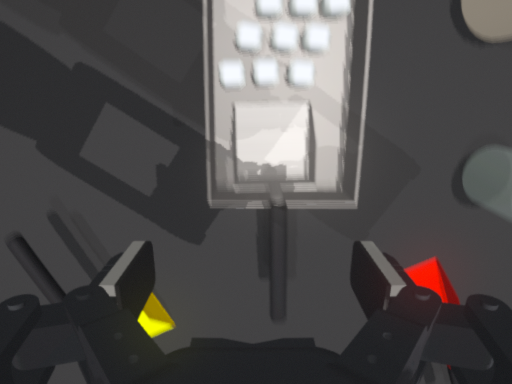

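Run:
```python
from h import *
np.set_printoptions(precision=4,suppress=True)
c,im,d=load("w1")
for uv,z in [((278,215),.095),((279,315),.095),((235,102),.004),((309,102),.004),((232,74),.028),((265,72),.028),((301,73),.028),((209,206),.055),((356,206),.055),((370,2),.055),((205,2),.055)]:
    p=dep(c,d,*uv,z); r=p[:2]-[.4836,-.1706]; ex=np.array([.0727,.9974]); ey=np.array([-.9974,.0727])
    print(uv,p,"tub",r@ex,r@ey)
```

```text
(278, 215) [ 0.4685 -0.2767  0.095 ] tub -0.10691747806480127 0.007388215675596064
(279, 315) [ 0.4651 -0.3812  0.095 ] tub -0.21141168216763603 0.003094908842029889
(235, 102) [ 0.4336 -0.1799  0.004 ] tub -0.012945547411468845 0.049173049475111814
(309, 102) [ 0.5127 -0.1849  0.004 ] tub -0.012126765677271925 -0.030093785909324124
(232, 74) [ 0.434  -0.1522  0.028 ] tub 0.014742230805163016 0.05083028895190806
(265, 72) [ 0.4664 -0.1524  0.028 ] tub 0.016864398982334168 0.01844937016657526
(301, 73) [ 0.5017 -0.1555  0.028 ] tub 0.01638947219043271 -0.016981959726223565
(209, 206) [ 0.4024 -0.2779  0.055 ] tub -0.11287757526373768 0.07321815858474043
(356, 206) [ 0.5498 -0.2876  0.055 ] tub -0.11193327624985953 -0.07452110063728055
(370, 2) [ 0.5615 -0.0985  0.055 ] tub 0.07760284233979528 -0.07247009508641604
(205, 2) [ 0.4166 -0.0907  0.055 ] tub 0.07478102300261656 0.07265426009555495
```

Wrist view: the black handle runs from (278,200) to (279,320) px, the bowl is at (273,140), and the three cubes nearest the lip are at v≈73. I go down and grip.

Emit:
move_arm --steps '[{"travel":[0,0,0],"turn":[0,0,-1.9],"fingers":-1},{"travel":[-38.5,10.7,0],"turn":[0,0,0],"fingers":-1},{"travel":[-38.5,10.7,20],"turn":[0,0,0],"fingers":-1},{"travel":[0,0,40],"turn":[0,0,0],"fingers":-1},{"travel":[0,0,40],"turn":[0,0,0],"fingers":-1}]'

```text
clock: 3.07
eef_pos: [0.468, -0.3176, 0.1553]
eef_rot: [[0.034, 0.999, 0.004], [0.999, -0.034, -0.004], [-0.004, 0.004, -1.0]]
wrist_force: [-0.3, 0.3, -0.9]
width: 1.001
gripper_force: 0.0
```

Emit:
move_arm --steps '[{"travel":[0,0,36],"turn":[0,0,0],"fingers":-1},{"travel":[0,0,25],"turn":[0,0,0],"fingers":-1},{"travel":[0,0,0],"turn":[0,0,0],"fingers":-1}]'

```text
clock: 3.32
eef_pos: [0.462, -0.3103, 0.0865]
eef_rot: [[0.032, 0.999, -0.011], [0.999, -0.032, 0.01], [0.01, -0.011, -1.0]]
wrist_force: [-1.1, 0.6, 0.1]
width: 0.999
gripper_force: 0.0
```

Emit:
move_arm --steps '[{"travel":[0,0,0],"turn":[0,0,0],"fingers":1},{"travel":[0,0,0],"turn":[0,0,0],"fingers":1},{"travel":[0,0,0],"turn":[0,0,0],"fingers":1},{"travel":[0,0,0],"turn":[0,0,0],"fingers":1},{"travel":[0,0,0],"turn":[0,0,0],"fingers":1}]'

```text
clock: 3.73
eef_pos: [0.4677, -0.3155, 0.0958]
eef_rot: [[0.032, 0.999, 0.003], [0.999, -0.032, -0.003], [-0.003, 0.003, -1.0]]
wrist_force: [-0.1, 0.0, -0.8]
width: 0.298
gripper_force: 0.0
```

Emit:
move_arm --steps '[{"travel":[0,0,0],"turn":[0,0,0],"fingers":1},{"travel":[0,0,0],"turn":[0,0,0],"fingers":1},{"travel":[0,0,0],"turn":[0,0,0],"fingers":1},{"travel":[0,0,0],"turn":[0,0,0],"fingers":1},{"travel":[0,0,0],"turn":[0,0,0],"fingers":1}]'

```text
clock: 4.15
eef_pos: [0.4673, -0.3157, 0.0952]
eef_rot: [[0.032, 0.999, 0.002], [0.999, -0.032, -0.003], [-0.002, 0.002, -1.0]]
wrist_force: [-1.5, -0.4, 5.6]
width: 0.172
gripper_force: 61.5
```

Emit:
move_arm --steps '[{"travel":[0,6,0],"turn":[0,0,2.4],"fingers":1},{"travel":[0,6,0],"turn":[0,0,0],"fingers":1},{"travel":[8,0,0],"turn":[0,0,0],"fingers":1},{"travel":[10,0,0],"turn":[0,0,0],"fingers":1},{"travel":[10,0,0],"turn":[0,0,0],"fingers":1}]'

```text
clock: 4.57
eef_pos: [0.4819, -0.2896, 0.0955]
eef_rot: [[0.074, 0.997, 0.003], [0.997, -0.074, -0.005], [-0.005, 0.004, -1.0]]
wrist_force: [0.2, -4.4, 4.1]
width: 0.173
gripper_force: 61.4
```

Emit:
move_arm --steps '[{"travel":[10,0,0],"turn":[0,0,0],"fingers":1},{"travel":[10,0,0],"turn":[0,0,0],"fingers":1},{"travel":[10,0,0],"turn":[0,0,0],"fingers":1},{"travel":[8,0,0],"turn":[0,0,0],"fingers":1},{"travel":[0,0,0],"turn":[0,0,0],"fingers":1}]'

```text
clock: 4.98
eef_pos: [0.4849, -0.25, 0.0954]
eef_rot: [[0.073, 0.997, 0.003], [0.997, -0.073, -0.003], [-0.003, 0.004, -1.0]]
wrist_force: [0.5, -2.2, 4.6]
width: 0.171
gripper_force: 61.3
```

Emit:
move_arm --steps '[{"travel":[8,0,0],"turn":[0,0,0],"fingers":1},{"travel":[7,0,0],"turn":[0,0,0],"fingers":1},{"travel":[6,0,0],"turn":[0,0,0],"fingers":1},{"travel":[5,0,0],"turn":[0,0,0],"fingers":1},{"travel":[0,0,0],"turn":[0,0,0],"fingers":1}]'

```text
clock: 5.4
eef_pos: [0.4869, -0.2246, 0.0954]
eef_rot: [[0.073, 0.997, 0.004], [0.997, -0.073, -0.004], [-0.004, 0.004, -1.0]]
wrist_force: [0.0, -2.1, 6.2]
width: 0.174
gripper_force: 61.6
```

Run:
```python
from h import *
shot("wrist","w2")
```

```text
(no output)
```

View pics/w2.png

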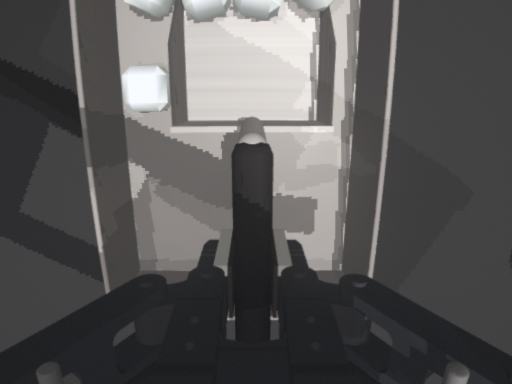

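Run:
```python
from h import *
np.set_printoptions(precision=4,suppress=True)
c,im,d=load("w2")
for uv,z in [((147,88),.03),((203,10),.03),((258,8),.03),((312,5),.03),((150,10),.03),((250,124),.04),((175,5),.03)]:
    p=dep(c,d,*uv,z); r=p[:2]-[.4836,-.1706]; ex=np.array([.0727,.9974]); ey=np.array([-.9974,.0727])
    print(uv,p,"tub",r@ex,r@ey, dep(c,d,*uv))
c,im,d=shot("top","t2"); shot("side","s2")
cv2.imwrite("pics/s2c.png",np.hstack([cv2.resize(load("s2")[1][225:320,235:335],(400,380),interpolation=cv2.INTER_CUBIC),cv2.resize(im[165:240,265:365],(400,380),interpolation=cv2.INTER_CUBIC)]))
```

```text
(147, 88) [ 0.4364 -0.1479  0.03  ] tub 0.019180344527202308 0.04875997996465908 [ 0.4352 -0.1478  0.0259]
(203, 10) [ 0.4703 -0.1117  0.03  ] tub 0.057810976912445404 0.01750041432034001 [ 0.4696 -0.1102  0.0237]
(258, 8) [ 0.4983 -0.1129  0.03  ] tub 0.05861949815864573 -0.010509859569724988 [ 0.4985 -0.1121  0.0265]
(312, 5) [ 0.5259 -0.1131  0.03  ] tub 0.06038862818955468 -0.038027719561244025 [ 0.5266 -0.1124  0.0266]
(150, 10) [ 0.4431 -0.1091  0.03  ] tub 0.05843543219873878 0.04482040730478503 [ 0.4412 -0.1073  0.0226]
(250, 124) [ 0.49   -0.1705  0.04  ] tub 0.0005795121171013889 -0.006371367234849484 [ 0.4902 -0.1682  0.0641]
(175, 5) [ 0.4563 -0.1079  0.03  ] tub 0.06051648204074764 0.031776018610375135 [ 0.4539 -0.1048  0.0176]
```

View pics/s2c.png

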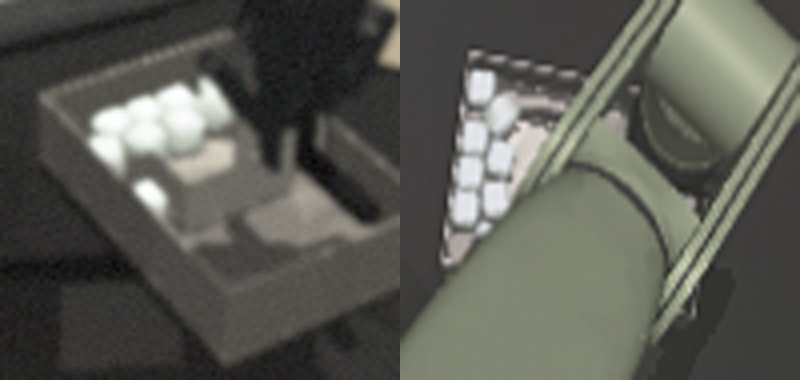

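Two rows of cubes are now packed against the far wall and the front row is already on the lip; one cube at (147,88) px was passed on the left. I push further.

Emit:
move_arm --steps '[{"travel":[5,0,0],"turn":[0,0,0],"fingers":1},{"travel":[5,0,0],"turn":[0,0,0],"fingers":1},{"travel":[0,0,0],"turn":[0,0,0],"fingers":1}]'

```text
clock: 5.8
eef_pos: [0.4876, -0.2159, 0.0956]
eef_rot: [[0.073, 0.997, 0.004], [0.997, -0.073, -0.006], [-0.006, 0.004, -1.0]]
wrist_force: [-0.6, -7.1, 4.6]
width: 0.172
gripper_force: 61.4
```

Emit:
move_arm --steps '[{"travel":[4,0,0],"turn":[0,0,0],"fingers":1},{"travel":[4,0,0],"turn":[0,0,0],"fingers":1},{"travel":[0,0,0],"turn":[0,0,0],"fingers":1}]'

```text
clock: 6.05
eef_pos: [0.4884, -0.2122, 0.0974]
eef_rot: [[0.071, 0.997, 0.004], [0.997, -0.071, -0.015], [-0.015, 0.005, -1.0]]
wrist_force: [-4.5, -16.3, 9.7]
width: 0.174
gripper_force: 62.0
```

Emit:
move_arm --steps '[{"travel":[-4,0,0],"turn":[0,3.5,0],"fingers":1},{"travel":[-5,0,0],"turn":[0,3.5,0],"fingers":1},{"travel":[-5,0,0],"turn":[0,3.5,0],"fingers":1},{"travel":[-6,0,0],"turn":[0,3.5,0],"fingers":1},{"travel":[-6,0,0],"turn":[0,3.5,0],"fingers":1}]'

```text
clock: 6.47
eef_pos: [0.4841, -0.2304, 0.0894]
eef_rot: [[0.07, 0.997, 0.021], [0.95, -0.073, 0.304], [0.304, -0.001, -0.953]]
wrist_force: [-0.1, -0.9, -3.1]
width: 0.172
gripper_force: 60.4
```

Run:
```python
from h import *
c,im,d=shot("wrist","w3"); a=shot("side","s3")[1]
cv2.imwrite("pics/w3c.png",np.hstack([cv2.resize(im[:230],(480,216)),cv2.resize(a[225:315,235:335],(300,216))]))
```

```text
(no output)
```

View pics/w3c.png

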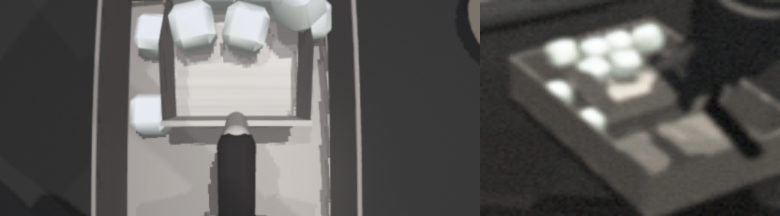

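Emit:
move_arm --steps '[{"travel":[3,0,-9],"turn":[0,0,0],"fingers":1},{"travel":[4,0,-14],"turn":[0,0,0],"fingers":1},{"travel":[4,0,-14],"turn":[0,2,0],"fingers":1},{"travel":[4,0,-14],"turn":[0,2,0],"fingers":1},{"travel":[4,0,-14],"turn":[0,2,0],"fingers":1}]'

```text
clock: 6.98
eef_pos: [0.4846, -0.232, 0.1592]
eef_rot: [[0.065, 0.997, 0.028], [0.914, -0.071, 0.398], [0.399, -0.0, -0.917]]
wrist_force: [-0.7, -0.4, -2.2]
width: 0.166
gripper_force: 60.5
```

Run:
```python
from h import *
np.set_printoptions(precision=4,suppress=True)
c,im,d=shot("wrist","w4"); a=shot("side","s4")[1]; P=cloud(c,d)
o=get_obs(); print(o["eef_pos"],o["wrist_force"])
m=((im.min(2)>150)).astype(np.uint8)
q=(P-o["eef_pos"])@o["eef_rot"]   # tool coords
# points above bowl floor: tool z (down) < .085-.008, between bowl sides, not the neck
for lo,hi in((.05,.08),(.08,.09)):
    k=(q[...,0]>.055)&(q[...,0]<.15)&(abs(q[...,1])<.045)&(q[...,2]>lo)&(q[...,2]<hi)
    n,l,s,ce=cv2.connectedComponentsWithStats(k.astype(np.uint8))
    print(lo,[(ce[i].round().tolist(),int(s[i,4]),np.nanmedian(q[l==i],0).round(3).tolist()) for i in range(1,n) if s[i,4]>80])
cv2.imwrite("pics/w4c.png",np.hstack([cv2.resize(im[:230],(480,216)),cv2.resize(a[205:315,215:335],(300,216))]))
```

```text
[ 0.486  -0.2346  0.1604] [ 0.5577 -0.2574 -1.8658]
0.05 [([234.0, 4.0], 363, [0.118, -0.011, 0.074]), ([320.0, 39.0], 2730, [0.106, 0.037, 0.062]), ([195.0, 70.0], 3268, [0.084, -0.033, 0.069]), ([264.0, 78.0], 1938, [0.079, 0.004, 0.07])]
0.08 [([181.0, 27.0], 232, [0.11, -0.042, 0.084]), ([253.0, 9.0], 439, [0.118, -0.002, 0.085]), ([319.0, 77.0], 298, [0.081, 0.037, 0.085]), ([184.0, 95.0], 166, [0.071, -0.042, 0.084])]
```

View pics/w4c.png

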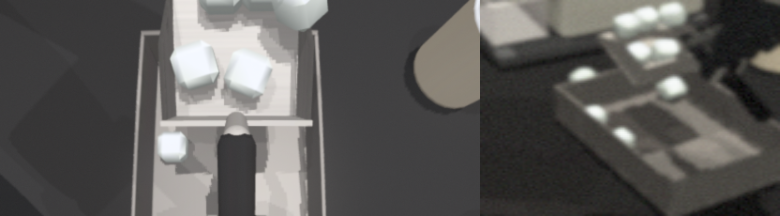

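The scoop holds five cubes: two at (195,65) and (248,75), plus three near the lip. I carry it to the hopper, mouth tilted up.

Emit:
move_arm --steps '[{"travel":[4,0,-10],"turn":[0,0,0],"fingers":1},{"travel":[9,0,-20],"turn":[0,0,0],"fingers":1},{"travel":[12,0,-28],"turn":[0,0,0],"fingers":1},{"travel":[12,0,-28],"turn":[0,0,0],"fingers":1},{"travel":[10,0,-22],"turn":[0,0,0],"fingers":1}]'

```text
clock: 7.5
eef_pos: [0.4845, -0.2327, 0.2774]
eef_rot: [[0.067, 0.997, 0.029], [0.915, -0.073, 0.397], [0.398, -0.0, -0.917]]
wrist_force: [1.5, -0.0, -1.6]
width: 0.172
gripper_force: 60.4
```

Emit:
move_arm --steps '[{"travel":[10,2,-1],"turn":[0,0,0],"fingers":1},{"travel":[18,3,-1],"turn":[0,0,0],"fingers":1},{"travel":[26,5,-1],"turn":[0,0,0],"fingers":1},{"travel":[30,6,-1],"turn":[0,0,0],"fingers":1},{"travel":[30,6,0],"turn":[0,0,0],"fingers":1}]'

```text
clock: 7.92
eef_pos: [0.5133, -0.1304, 0.3232]
eef_rot: [[0.069, 0.997, 0.026], [0.914, -0.074, 0.399], [0.4, -0.004, -0.917]]
wrist_force: [1.2, -0.0, -2.7]
width: 0.173
gripper_force: 60.4
```

Emit:
move_arm --steps '[{"travel":[30,6,0],"turn":[0,0,0],"fingers":1},{"travel":[30,6,0],"turn":[0,0,0],"fingers":1},{"travel":[28,5,0],"turn":[0,0,0],"fingers":1},{"travel":[22,4,0],"turn":[0,0,0],"fingers":1},{"travel":[14,2,0],"turn":[0,0,0],"fingers":1}]'

```text
clock: 8.33
eef_pos: [0.5447, -0.0173, 0.3735]
eef_rot: [[0.065, 0.998, 0.026], [0.914, -0.07, 0.399], [0.4, -0.002, -0.917]]
wrist_force: [-0.4, 0.4, -2.1]
width: 0.174
gripper_force: 60.4
```

Emit:
move_arm --steps '[{"travel":[8,1,0],"turn":[0,0,0],"fingers":1},{"travel":[4,1,0],"turn":[0,0,0],"fingers":1},{"travel":[0,0,0],"turn":[0,0,0],"fingers":1},{"travel":[0,0,0],"turn":[0,0,0],"fingers":1}]'

```text
clock: 8.67
eef_pos: [0.5476, -0.0104, 0.3777]
eef_rot: [[0.068, 0.997, 0.027], [0.915, -0.074, 0.398], [0.399, -0.002, -0.917]]
wrist_force: [0.0, -0.8, -2.4]
width: 0.172
gripper_force: 60.4
```

Run:
```python
from h import *
np.set_printoptions(precision=3,suppress=True)
c,im,d=shot("wrist","w5"); P=cloud(c,d); shot("side","s5")
o=get_obs(); print(o["eef_pos"],o["qpos"],o["wrist_force"])
q=(P-o["eef_pos"])@o["eef_rot"]
k=(q[...,0]>.055)&(q[...,0]<.15)&(abs(q[...,1])<.05)&(q[...,2]>.04)&(q[...,2]<.08)
n,l,s,ce=cv2.connectedComponentsWithStats(k.astype(np.uint8))
print([(ce[i].round().tolist(),int(s[i,4]),np.nanmedian(q[l==i],0).round(3).tolist()) for i in range(1,n) if s[i,4]>80])
```

```text
[ 0.548 -0.011  0.378] [-0.389  0.103  1.455  0.392  1.708 -0.284] [-0.114 -0.243 -2.267]
[([261.0, 69.0], 11343, [0.082, 0.004, 0.068]), ([176.0, 69.0], 1286, [0.082, -0.04, 0.066])]
```

Emit:
move_arm --steps '[{"travel":[0,0,0],"turn":[0,-6,0],"fingers":1},{"travel":[0,0,0],"turn":[0,-6,0],"fingers":1},{"travel":[0,0,0],"turn":[0,-6,0],"fingers":1},{"travel":[0,0,0],"turn":[0,-6,0],"fingers":1},{"travel":[14,0,0],"turn":[0,-6,0],"fingers":1}]'

```text
clock: 9.18
eef_pos: [0.5494, 0.0008, 0.3793]
eef_rot: [[0.078, 0.997, -0.008], [0.99, -0.078, -0.119], [-0.119, 0.001, -0.993]]
wrist_force: [-0.1, 0.0, -3.2]
width: 0.172
gripper_force: 60.4
```

Emit:
move_arm --steps '[{"travel":[14,0,-1.5],"turn":[0,-6,0],"fingers":1},{"travel":[14,0,-3],"turn":[0,-6,0],"fingers":1},{"travel":[13,0,-4.5],"turn":[0,-6,0],"fingers":1},{"travel":[13,0,-6],"turn":[0,-6,0],"fingers":1},{"travel":[12,0,-7],"turn":[0,-6,0],"fingers":1}]'

```text
clock: 9.6
eef_pos: [0.5544, 0.0743, 0.3791]
eef_rot: [[0.06, 0.997, -0.044], [0.8, -0.075, -0.596], [-0.597, 0.001, -0.802]]
wrist_force: [0.4, -0.5, -2.3]
width: 0.173
gripper_force: 60.4
```

Emit:
move_arm --steps '[{"travel":[11,0,-8],"turn":[0,-6,0],"fingers":1},{"travel":[10,0,-9],"turn":[0,-6,0],"fingers":1},{"travel":[0,0,0],"turn":[0,0,0],"fingers":1},{"travel":[0,0,0],"turn":[0,0,0],"fingers":1},{"travel":[0,0,0],"turn":[0,0,0],"fingers":1}]'

```text
clock: 10.02
eef_pos: [0.5566, 0.1001, 0.3784]
eef_rot: [[0.049, 0.997, -0.056], [0.662, -0.075, -0.746], [-0.748, -0.0, -0.664]]
wrist_force: [0.6, -0.9, -1.8]
width: 0.176
gripper_force: 60.6
```

Run:
```python
from h import *
np.set_printoptions(precision=3,suppress=True)
o=get_obs(); print(o["eef_pos"],o["qpos"],o["wrist_force"])
c,im,d=shot("wrist","w6"); a=shot("side","s6")[1]
cv2.imwrite("pics/w6c.png",np.hstack([cv2.resize(im,(400,300)),cv2.resize(a[80:260,180:360],(300,300))]))
```

```text
[0.557 0.1   0.378] [ 0.377  0.36   1.294 -0.774  1.845  0.372] [ 0.603 -0.858 -1.801]
```

View pics/w6c.png

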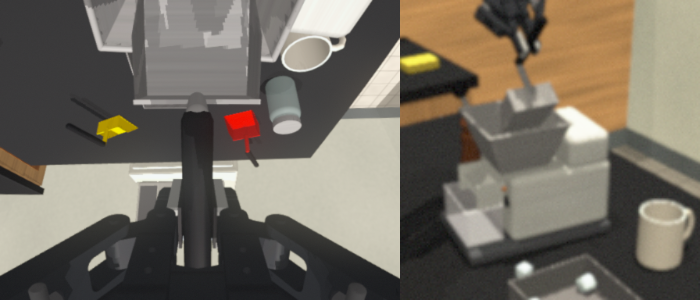

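Emit:
move_arm --steps '[{"travel":[-24,0,-4],"turn":[0,6,0],"fingers":1},{"travel":[-22,0,0],"turn":[0,6,0],"fingers":1},{"travel":[-20,0,0],"turn":[0,6,0],"fingers":1},{"travel":[-20,0,0],"turn":[0,6,0],"fingers":1},{"travel":[-20,0,0],"turn":[0,6,0],"fingers":1}]'

```text
clock: 10.53
eef_pos: [0.5502, 0.0187, 0.4485]
eef_rot: [[0.073, 0.997, -0.016], [0.947, -0.075, -0.312], [-0.312, 0.007, -0.95]]
wrist_force: [0.4, -0.0, -1.6]
width: 0.18
gripper_force: 60.5
```

Emit:
move_arm --steps '[{"travel":[-20,0,0],"turn":[0,6,0],"fingers":1},{"travel":[-30,0,0],"turn":[0,6,0],"fingers":1},{"travel":[-40,0,0],"turn":[0,6.4,0],"fingers":1},{"travel":[-40,0,0],"turn":[0,0,0],"fingers":1},{"travel":[-40,0,0],"turn":[0,0,0],"fingers":1}]'

```text
clock: 10.95
eef_pos: [0.5362, -0.1519, 0.4648]
eef_rot: [[0.079, 0.997, 0.005], [0.997, -0.079, -0.004], [-0.004, 0.005, -1.0]]
wrist_force: [1.0, -0.1, -2.0]
width: 0.17
gripper_force: 60.5
```

Emit:
move_arm --steps '[{"travel":[-40,-20,0],"turn":[0,0,0],"fingers":1},{"travel":[-40,-20,0],"turn":[0,0,0],"fingers":1},{"travel":[-40,-20,0],"turn":[0,0,0],"fingers":1},{"travel":[0,0,0],"turn":[0,0,0],"fingers":1}]'

```text
clock: 11.28
eef_pos: [0.4691, -0.2622, 0.4636]
eef_rot: [[0.086, 0.996, -0.001], [0.996, -0.086, -0.008], [-0.008, -0.0, -1.0]]
wrist_force: [-0.0, 0.7, -1.2]
width: 0.174
gripper_force: 60.5
```

Run:
```python
from h import *
np.set_printoptions(precision=3,suppress=True)
o=get_obs(); print(o["eef_pos"],o["eef_rot"],o["qpos"])
c,im,d=shot("top","t7"); P=cloud(c,d)
g=(im.min(2)>165)&(P[...,2]>0.01)
def lst(R,nm):
    m=np.zeros(d.shape,np.uint8); m[R]=g[R]; n,l,s,ce=cv2.connectedComponentsWithStats(m)
    for i in range(1,n):
        if s[i,4]>10:
            p=np.nanmedian(P[l==i],0); r=p[:2]-[.4836,-.1706]; print(nm,ce[i].round(),s[i,4],p,"tub",r@[.0727,.9974],r@[-.9974,.0727])
lst(np.s_[165:240,265:352],"tub")
w,iw,dw=shot("wrist","w7"); s,isd,_=shot("side","s7")
hop=cv2.resize(im[110:200,180:265],(283,300),interpolation=cv2.INTER_CUBIC)
tb=cv2.resize(im[160:245,260:360],(353,300),interpolation=cv2.INTER_CUBIC)
sd=cv2.resize(isd[120:320,170:345],(262,300),interpolation=cv2.INTER_CUBIC)
cv2.imwrite("pics/v7.png",np.hstack([hop,tb])); cv2.imwrite("pics/v7b.png",cv2.resize(np.vstack([np.hstack([hop,tb])[:, :636],np.hstack([cv2.resize(iw,(374,300)),sd])]),(636,600)))
```

```text
[ 0.469 -0.262  0.464] [[ 0.086  0.996 -0.001]
 [ 0.996 -0.086 -0.008]
 [-0.008 -0.    -1.   ]] [-0.667  0.047  1.297 -0.007  1.793 -0.582]
tub [316. 175.] 275 [ 0.491 -0.148  0.371] tub 0.02340141825920113 -0.005647082088540741
tub [288. 183.] 45 [ 0.546 -0.091  0.028] tub 0.0840377100242819 -0.056149692340326886
tub [286. 213.] 43 [ 0.438 -0.094  0.027] tub 0.07277286243264318 0.05055625566874523
```

View pics/v7b.png

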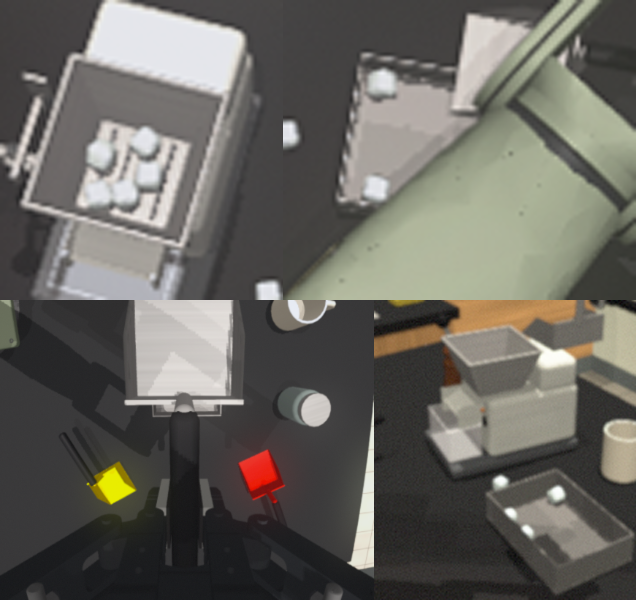

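Five cubes lie in the hopper on the grid at top left; the scoop is empty. Three cubes remain in the tub and one was nudged onto the worktop. Now I put the scoop back.

Emit:
move_arm --steps '[{"travel":[-26.5,5.3,0],"turn":[0,0,0],"fingers":1},{"travel":[-26.5,5.3,10],"turn":[0,0,-0.7],"fingers":1},{"travel":[0,0,40],"turn":[0,0,0],"fingers":1},{"travel":[0,0,40],"turn":[0,0,0],"fingers":1},{"travel":[0,0,40],"turn":[0,0,0],"fingers":1}]'

```text
clock: 11.85
eef_pos: [0.4817, -0.3079, 0.3322]
eef_rot: [[0.06, 0.998, 0.003], [0.998, -0.06, -0.004], [-0.004, 0.003, -1.0]]
wrist_force: [0.5, -0.2, -1.1]
width: 0.17
gripper_force: 60.5
```

Emit:
move_arm --steps '[{"travel":[0,0,40],"turn":[0,0,0],"fingers":1},{"travel":[0,0,40],"turn":[0,0,0],"fingers":1},{"travel":[0,0,40],"turn":[0,0,0],"fingers":1},{"travel":[0,0,30],"turn":[0,0,0],"fingers":1},{"travel":[0,0,0],"turn":[0,0,0],"fingers":1}]'

```text
clock: 12.27
eef_pos: [0.4772, -0.3038, 0.1747]
eef_rot: [[0.059, 0.998, -0.011], [0.998, -0.059, 0.008], [0.008, -0.012, -1.0]]
wrist_force: [-1.3, 1.6, -2.3]
width: 0.169
gripper_force: 60.5
```

Run:
```python
from h import *
np.set_printoptions(precision=4,suppress=True)
o=get_obs(); print(o["eef_pos"])
c,im,d=shot("wrist","w8"); P=cloud(c,d); z=P[...,2]
q=(P-o["eef_pos"])@o["eef_rot"]
# handle top & bowl floor in tool coords
k=(q[...,0]>.02)&(q[...,0]<.05)&(abs(q[...,1])<.015)&(abs(q[...,2])<.02)&(im.max(2)<80); print("handle top",np.nanmedian(q[k],0),k.sum())
k=(q[...,0]>.06)&(q[...,0]<.125)&(abs(q[...,1])<.03)&(q[...,2]>.06)&(q[...,2]<.11); A=q[k]; print(k.sum(), np.polyfit(A[:,0],A[:,2],1), np.median(A,0))
k=(z>.02)&(z<.032)&(im.min(2)>150)
n,l,s,ce=cv2.connectedComponentsWithStats(k.astype(np.uint8))
for i in range(1,n):
    if s[i,4]>100:
        p=np.nanmedian(P[l==i],0); r=p[:2]-[.4836,-.1706]; print(ce[i].round(),s[i,4],p,"tub",r@[.0727,.9974],r@[-.9974,.0727])
```

```text
[ 0.4772 -0.3038  0.1747]
handle top [ 0.0357 -0.      0.0027] 3093
10999 [0.0286 0.0894] [ 0.0928 -0.      0.092 ]
```

Emit:
move_arm --steps '[{"travel":[0,0,0],"turn":[0,0,0],"fingers":1},{"travel":[0,0,20],"turn":[0,0,0],"fingers":1},{"travel":[0,0,20],"turn":[0,0,0],"fingers":1},{"travel":[0,0,10],"turn":[0,0,0],"fingers":1},{"travel":[0,0,0],"turn":[0,0,0],"fingers":1}]'

```text
clock: 12.73
eef_pos: [0.481, -0.3086, 0.1326]
eef_rot: [[0.061, 0.998, -0.0], [0.998, -0.061, -0.002], [-0.002, -0.0, -1.0]]
wrist_force: [-0.1, 0.6, -2.1]
width: 0.173
gripper_force: 60.5
```

Emit:
move_arm --steps '[{"travel":[0,0,10],"turn":[0,0,0],"fingers":1},{"travel":[0,0,10],"turn":[0,0,0],"fingers":1},{"travel":[0,0,6],"turn":[0,0,0],"fingers":1},{"travel":[0,0,0],"turn":[0,0,0],"fingers":1},{"travel":[0,0,0],"turn":[0,0,0],"fingers":1}]'

```text
clock: 13.15
eef_pos: [0.4805, -0.3087, 0.1058]
eef_rot: [[0.061, 0.998, -0.001], [0.998, -0.061, -0.001], [-0.001, -0.001, -1.0]]
wrist_force: [-0.0, 0.5, -1.8]
width: 0.172
gripper_force: 60.5
```

Emit:
move_arm --steps '[{"travel":[-4,0,5],"turn":[0,0,0],"fingers":1},{"travel":[0,0,4],"turn":[0,0,0],"fingers":1},{"travel":[0,0,2],"turn":[0,0,0],"fingers":1},{"travel":[0,0,0],"turn":[0,0,0],"fingers":1}]'

```text
clock: 13.48
eef_pos: [0.4808, -0.3137, 0.0958]
eef_rot: [[0.062, 0.998, 0.001], [0.998, -0.062, -0.003], [-0.003, 0.001, -1.0]]
wrist_force: [-0.3, -0.6, 2.1]
width: 0.171
gripper_force: 61.0
```

Contact with the tub floor (+2 N, height as at the grasp). I release and rise.

Emit:
move_arm --steps '[{"travel":[0,0,0],"turn":[0,0,0],"fingers":-0.4},{"travel":[0,0,0],"turn":[0,0,0],"fingers":-0.4},{"travel":[0,0,0],"turn":[0,0,0],"fingers":-0.4},{"travel":[0,0,0],"turn":[0,0,0],"fingers":-0.4},{"travel":[0,0,0],"turn":[0,0,0],"fingers":-0.4}]'

```text
clock: 13.9
eef_pos: [0.4804, -0.3126, 0.0951]
eef_rot: [[0.061, 0.998, -0.0], [0.998, -0.061, -0.001], [-0.001, -0.0, -1.0]]
wrist_force: [0.2, -0.5, -0.8]
width: 0.697
gripper_force: 0.0
```

Emit:
move_arm --steps '[{"travel":[0,0,-15],"turn":[0,0,0],"fingers":-0.4},{"travel":[0,0,-30],"turn":[0,0,0],"fingers":-0.4},{"travel":[0,0,-40],"turn":[0,0,0],"fingers":-0.4},{"travel":[0,0,-40],"turn":[0,0,0],"fingers":-0.4},{"travel":[0,0,0],"turn":[0,0,0],"fingers":-0.4}]'

```text
clock: 14.32
eef_pos: [0.4848, -0.3162, 0.2302]
eef_rot: [[0.061, 0.998, 0.013], [0.998, -0.061, -0.013], [-0.013, 0.014, -1.0]]
wrist_force: [0.9, -0.1, 0.7]
width: 0.701
gripper_force: 0.0
```

Run:
```python
from h import *
np.set_printoptions(precision=4,suppress=True)
o=get_obs(); print(o["eef_pos"],o["qpos"],o["wrist_force"])
c,im,d=shot("wrist","w9"); P=cloud(c,d); z=P[...,2]
k=(z>.087)&(z<.103)&(im.max(2)<80)&(abs(P[...,0]-.475)<.04); q=P[k]; print("handle",k.sum(),cv2.minAreaRect(q[:,:2].astype(np.float32)),np.percentile(q[:,2],[10,50,90]))
c,im,d=load("t0"); P=cloud(c,d)
R=np.zeros(d.shape,bool); R[130:165,135:162]=1
k=R&(P[...,2]>.03); q=P[k]; print("mill",q.mean(0),q.min(0),q.max(0)); k=R&(P[...,2]>.125); print(np.nanmean(P[k],0))
ex=np.array([.985,-.174]); ey=np.array([.174,.985]); H=np.array([.560,.1434])
r=np.nanmean(P[k],0)[:2]-H; print("mill in crusher",r@ex,r@ey)
```

```text
[ 0.4848 -0.3162  0.2302] [-0.7267  0.2226  1.5714 -0.0013  1.3287 -0.6653] [ 0.8738 -0.0812  0.7385]
handle 2838 ((0.4801778197288513, -0.32494401931762695), (0.12491101026535034, 0.015334893949329853), 86.67444610595703) [0.0912 0.0932 0.0944]
mill [0.6091 0.4049 0.0956] [0.593  0.3878 0.0301] [0.6341 0.4318 0.1413]
[0.614  0.4097 0.132 ]
mill in crusher 0.006829541850255208 0.27174774959412984
```

The scoop is back in the tub with its handle level. Next I close the fingers, turn to heading 170° (tool y along crusher y), and go above the catch.

Emit:
move_arm --steps '[{"travel":[0,0,-21],"turn":[0,0,-6.95],"fingers":1},{"travel":[0,0,-21],"turn":[0,0,-6.95],"fingers":1},{"travel":[0,0,-21],"turn":[0,0,-6.95],"fingers":1},{"travel":[0,0,-21],"turn":[0,0,-6.95],"fingers":1},{"travel":[0,0,-21],"turn":[0,0,-6.95],"fingers":1}]'

```text
clock: 14.78
eef_pos: [0.48, -0.3119, 0.3245]
eef_rot: [[-0.524, 0.852, -0.002], [0.852, 0.524, 0.0], [0.001, -0.002, -1.0]]
wrist_force: [-0.7, -1.0, 0.4]
width: 0.007
gripper_force: 0.0
```

Emit:
move_arm --steps '[{"travel":[0,0,0],"turn":[0,0,-6.95],"fingers":1},{"travel":[0,0,0],"turn":[0,0,-6.95],"fingers":1},{"travel":[0,0,0],"turn":[0,0,-6.95],"fingers":1},{"travel":[0,0,0],"turn":[0,0,-6.95],"fingers":1},{"travel":[0,0,0],"turn":[0,0,-6.95],"fingers":1}]'

```text
clock: 15.2
eef_pos: [0.48, -0.312, 0.3235]
eef_rot: [[-0.916, 0.401, -0.002], [0.401, 0.916, 0.0], [0.002, -0.001, -1.0]]
wrist_force: [-0.4, 0.1, -0.5]
width: 0.0
gripper_force: 0.0
```

Emit:
move_arm --steps '[{"travel":[0,0,0],"turn":[0,0,-6.95],"fingers":1},{"travel":[0,0,0],"turn":[0,0,-6.95],"fingers":1},{"travel":[0,0,0],"turn":[0,0,0],"fingers":1}]'

```text
clock: 15.45
eef_pos: [0.4801, -0.312, 0.3235]
eef_rot: [[-0.985, 0.174, -0.002], [0.174, 0.985, 0.0], [0.002, -0.0, -1.0]]
wrist_force: [0.4, -0.1, -0.2]
width: -0.004
gripper_force: 0.0
```

Emit:
move_arm --steps '[{"travel":[-1.3,35,0],"turn":[0,0,0],"fingers":1},{"travel":[-1.3,35,0],"turn":[0,0,0],"fingers":1},{"travel":[-1.3,35,0],"turn":[0,0,0],"fingers":1},{"travel":[-1.3,35,0],"turn":[0,0,0],"fingers":1},{"travel":[-1.3,35,0],"turn":[0,0,0],"fingers":1}]'

```text
clock: 15.87
eef_pos: [0.5173, -0.1397, 0.3238]
eef_rot: [[-0.984, 0.18, -0.001], [0.18, 0.984, -0.001], [0.001, -0.001, -1.0]]
wrist_force: [1.0, -0.1, 1.1]
width: 0.001
gripper_force: 0.0
```

Emit:
move_arm --steps '[{"travel":[-1.3,35,0],"turn":[0,0,0],"fingers":1},{"travel":[-1.3,35,0],"turn":[0,0,0],"fingers":1},{"travel":[-1.3,35,0],"turn":[0,0,0],"fingers":1},{"travel":[-1.3,35,0],"turn":[0,0,0],"fingers":1},{"travel":[-1.3,35,0],"turn":[0,0,0],"fingers":1}]'

```text
clock: 16.28
eef_pos: [0.5544, 0.0317, 0.3236]
eef_rot: [[-0.984, 0.179, -0.002], [0.179, 0.984, -0.002], [0.001, -0.002, -1.0]]
wrist_force: [0.8, -0.3, 1.0]
width: -0.004
gripper_force: 0.0
```

Emit:
move_arm --steps '[{"travel":[-1.3,35,0],"turn":[0,0,0],"fingers":1},{"travel":[-1.3,35,0],"turn":[0,0,0],"fingers":1},{"travel":[-1.3,35,0],"turn":[0,0,0],"fingers":1},{"travel":[-1.3,35,0],"turn":[0,0,0],"fingers":1},{"travel":[0,0,0],"turn":[0,0,0],"fingers":1}]'

```text
clock: 16.7
eef_pos: [0.5842, 0.1727, 0.3228]
eef_rot: [[-0.985, 0.173, -0.002], [0.173, 0.985, 0.002], [0.002, 0.001, -1.0]]
wrist_force: [0.8, -0.2, -0.1]
width: 0.005
gripper_force: 0.0
```

Emit:
move_arm --steps '[{"travel":[0,0,0],"turn":[0,0,0],"fingers":1},{"travel":[0,0,0],"turn":[0,0,0],"fingers":1}]'

```text
clock: 16.87
eef_pos: [0.584, 0.1666, 0.3233]
eef_rot: [[-0.984, 0.177, -0.002], [0.177, 0.984, -0.003], [0.001, -0.003, -1.0]]
wrist_force: [-0.7, -0.8, 0.5]
width: -0.003
gripper_force: 0.0
```

```bash
cat > loc.py <<'E'
from h import *
np.set_printoptions(precision=4,suppress=True)
EX=np.array([.985,-.174]); EY=np.array([.174,.985]); H=np.array([.560,.1434])
def cr(p): r=np.asarray(p)[...,:2]-H; return np.stack([r@EX,r@EY,np.asarray(p)[...,2]],-1)
E
python3 - <<'E'
from loc import *
o=get_obs(); print(o["eef_pos"],cr(o["eef_pos"]),o["eef_rot"][:,0],o["qpos"])
for n in("wrist","side"):
    c,im,d=shot(n,n+"10"); C=cr(cloud(c,d))
    k=(abs(C[...,0]-.05)<.03)&(abs(C[...,1]-.108)<.03)&(C[...,2]>.195)&(C[...,2]<.235); print(n,"tab",k.sum(),np.nanmedian(C[k],0) if k.sum() else 0, np.percentile(C[k],[5,95],axis=0) if k.sum() else 0)
    k=(abs(C[...,0]+.055)<.03)&(abs(C[...,1]-.13)<.03)&(C[...,2]>.23)&(C[...,2]<.28)&(im.max(2)<80); print(n,"knob",k.sum(),np.percentile(C[k],[2,50,98],axis=0) if k.sum() else 0)
E
```

```text
[0.584  0.1666 0.3233] [0.0197 0.027  0.3233] [-0.9842  0.1768  0.0014] [ 0.1366  0.2333  1.3656 -0.0023  1.5449 -1.2564]
wrist tab 564 [0.0463 0.1087 0.2132] [[0.0454 0.0983 0.1971]
 [0.0497 0.1203 0.2195]]
wrist knob 2669 [[-0.0702  0.116   0.2473]
 [-0.0562  0.1257  0.2603]
 [-0.0425  0.1411  0.2654]]
side tab 1 [0.0296 0.08   0.2342] [[0.0296 0.08   0.2342]
 [0.0296 0.08   0.2342]]
side knob 72 [[-0.0753  0.1129  0.2398]
 [-0.0636  0.1203  0.2536]
 [-0.0489  0.1355  0.2632]]
```

Tab at crusher (46–50, 108, 219) and knob at (-56, 128, 250) mm, both as described. I go down in front of the tab.

Emit:
move_arm --steps '[{"travel":[-2,35,0],"turn":[0,0,0],"fingers":1},{"travel":[0,30,0],"turn":[0,0,0],"fingers":1},{"travel":[0,16,0],"turn":[0,0,0],"fingers":1},{"travel":[0,0,20],"turn":[0,0,0],"fingers":1},{"travel":[0,0,25],"turn":[0,0,0],"fingers":1}]'

```text
clock: 17.38
eef_pos: [0.6026, 0.2464, 0.282]
eef_rot: [[-0.984, 0.176, 0.007], [0.176, 0.984, -0.001], [-0.007, 0.001, -1.0]]
wrist_force: [-0.1, -0.2, -0.7]
width: -0.001
gripper_force: 0.0
```

Emit:
move_arm --steps '[{"travel":[0,0,20],"turn":[0,0,0],"fingers":1},{"travel":[0,0,0],"turn":[0,0,0],"fingers":1},{"travel":[0,0,0],"turn":[0,0,0],"fingers":1},{"travel":[0,0,0],"turn":[0,0,0],"fingers":1}]'

```text
clock: 17.72
eef_pos: [0.6015, 0.2454, 0.2607]
eef_rot: [[-0.984, 0.177, 0.002], [0.177, 0.984, -0.001], [-0.002, -0.001, -1.0]]
wrist_force: [0.5, 0.1, 0.3]
width: -0.001
gripper_force: 0.0
```

Run:
```python
from loc import *
o=get_obs(); print(cr(o["eef_pos"]),o["wrist_force"])
```

```text
[0.0231 0.1077 0.2607] [0.4965 0.1186 0.2724]
```

Emit:
move_arm --steps '[{"travel":[0,0,18],"turn":[0,0,0],"fingers":1},{"travel":[0,0,15],"turn":[0,0,0],"fingers":1},{"travel":[0,0,10],"turn":[0,0,0],"fingers":1},{"travel":[0,0,0],"turn":[0,0,0],"fingers":1},{"travel":[0,0,0],"turn":[0,0,0],"fingers":1}]'

```text
clock: 18.13
eef_pos: [0.601, 0.2458, 0.2169]
eef_rot: [[-0.984, 0.176, 0.001], [0.176, 0.984, -0.002], [-0.001, -0.001, -1.0]]
wrist_force: [0.2, -0.3, 0.4]
width: -0.002
gripper_force: 0.0
```

Emit:
move_arm --steps '[{"travel":[-10,0,0],"turn":[0,0,0],"fingers":1},{"travel":[-10,0,0],"turn":[0,0,0],"fingers":1},{"travel":[-10,0,0],"turn":[0,0,0],"fingers":1},{"travel":[-8,0,0],"turn":[0,0,0],"fingers":1},{"travel":[-8,0,0],"turn":[0,0,0],"fingers":1}]'

```text
clock: 18.55
eef_pos: [0.6473, 0.2375, 0.2164]
eef_rot: [[-0.984, 0.176, 0.0], [0.176, 0.984, -0.002], [-0.001, -0.002, -1.0]]
wrist_force: [-1.5, -0.7, 0.5]
width: 0.003
gripper_force: 0.5
```

Emit:
move_arm --steps '[{"travel":[-8,0,0],"turn":[0,0,0],"fingers":1},{"travel":[-6,0,0],"turn":[0,0,0],"fingers":1},{"travel":[0,0,0],"turn":[0,0,0],"fingers":1},{"travel":[0,0,0],"turn":[0,0,0],"fingers":1}]'

```text
clock: 18.88
eef_pos: [0.6605, 0.2351, 0.2162]
eef_rot: [[-0.984, 0.176, 0.001], [0.176, 0.984, -0.002], [-0.001, -0.002, -1.0]]
wrist_force: [-1.0, 0.3, 0.2]
width: 0.002
gripper_force: 0.0
```

Run:
```python
from loc import *
o=get_obs(); print(cr(o["eef_pos"]),o["wrist_force"])
```

```text
[0.083  0.1078 0.2162] [-0.9553  0.2942  0.2422]
```

Emit:
move_arm --steps '[{"travel":[0,0,-20],"turn":[0,0,0],"fingers":1},{"travel":[0,0,-35],"turn":[0,0,0],"fingers":1},{"travel":[0,0,-40],"turn":[0,0,0],"fingers":1},{"travel":[0,0,-20],"turn":[0,0,0],"fingers":-0.04},{"travel":[30,5,0],"turn":[0,0,0],"fingers":-0.04}]'

```text
clock: 19.3
eef_pos: [0.6371, 0.2443, 0.3391]
eef_rot: [[-0.984, 0.179, 0.017], [0.179, 0.984, 0.0], [-0.016, 0.003, -1.0]]
wrist_force: [0.2, -0.6, 0.8]
width: 0.274
gripper_force: 0.0
```

Emit:
move_arm --steps '[{"travel":[35,5,0],"turn":[0,0,0],"fingers":-0.04},{"travel":[35,5,0],"turn":[0,0,0],"fingers":-0.04},{"travel":[25,5,0],"turn":[0,0,0],"fingers":-0.04},{"travel":[14,1,0],"turn":[0,0,0],"fingers":-0.04},{"travel":[0,0,0],"turn":[0,0,0],"fingers":-0.04}]'

```text
clock: 19.72
eef_pos: [0.5236, 0.2821, 0.332]
eef_rot: [[-0.985, 0.172, -0.0], [0.172, 0.985, -0.001], [-0.0, -0.001, -1.0]]
wrist_force: [0.7, 0.2, 0.4]
width: 0.52
gripper_force: 0.0
```

Run:
```python
from loc import *
o=get_obs(); print(cr(o["eef_pos"]),o["width"])
for n in("top","side","wrist"):
    c,im,d=shot(n,n+"11"); C=cr(cloud(c,d))
    k=(C[...,0]>.06)&(C[...,0]<.13)&(abs(C[...,1]-.108)<.02)&(C[...,2]>.16)&(C[...,2]<.23); print(n,"tab",k.sum(),np.nanmedian(C[k],0) if k.sum() else 0, np.percentile(C[k],[5,95],axis=0) if k.sum() else 0)
    k=(abs(C[...,0]+.055)<.03)&(abs(C[...,1]-.13)<.03)&(C[...,2]>.23)&(C[...,2]<.28)&(im.max(2)<80); print(n,"knob",k.sum(),np.percentile(C[k],[2,50,98],axis=0) if k.sum() else 0)
```

```text
[-0.06    0.1303  0.332 ] 0.5198486994683568
top tab 90 [0.0812 0.1065 0.1851] [[0.066  0.0965 0.1714]
 [0.0961 0.1176 0.1973]]
top knob 0 0
side tab 0 0 0
side knob 72 [[-0.0761  0.1136  0.2396]
 [-0.0636  0.1205  0.2536]
 [-0.0485  0.1338  0.2639]]
wrist tab 1142 [0.0795 0.111  0.1831] [[0.0642 0.0997 0.1715]
 [0.0938 0.1214 0.1938]]
wrist knob 1967 [[-0.0716  0.1178  0.2496]
 [-0.0605  0.1313  0.2607]
 [-0.0452  0.1455  0.2655]]
```

The catch is flipped: the tab's top is now at x≈96, z≈197 mm, about 0.87 rad. I go down on the knob and grip it.

Emit:
move_arm --steps '[{"travel":[-1,0,20],"turn":[0,0,0],"fingers":-0.04},{"travel":[-1,0,25],"turn":[0,0,0],"fingers":-0.04},{"travel":[0,0,20],"turn":[0,0,0],"fingers":-0.04},{"travel":[0,0,15],"turn":[0,0,0],"fingers":-0.04},{"travel":[0,0,0],"turn":[0,0,0],"fingers":-0.04}]'

```text
clock: 20.28
eef_pos: [0.5274, 0.2786, 0.2462]
eef_rot: [[-0.984, 0.177, -0.008], [0.177, 0.984, -0.005], [0.007, -0.006, -1.0]]
wrist_force: [-0.5, 0.0, 0.0]
width: 0.522
gripper_force: 0.0
```

Emit:
move_arm --steps '[{"travel":[0,0,0],"turn":[0,0,0],"fingers":1},{"travel":[0,0,0],"turn":[0,0,0],"fingers":1},{"travel":[0,0,0],"turn":[0,0,0],"fingers":1},{"travel":[0,0,0],"turn":[0,0,0],"fingers":1},{"travel":[0,0,0],"turn":[0,0,0],"fingers":1}]'

```text
clock: 20.7
eef_pos: [0.5291, 0.2813, 0.2505]
eef_rot: [[-0.984, 0.176, 0.0], [0.176, 0.984, 0.001], [0.0, 0.001, -1.0]]
wrist_force: [2.5, 4.5, -9.4]
width: 0.346
gripper_force: 59.8
```

Run:
```python
from loc import *
o=get_obs(); print(cr(o["eef_pos"]),o["width"],o["gripper_force"],o["wrist_force"])
# arc increments from 20deg, steps of 5 deg (crusher -x = tool +x, down = tool +z)
a=np.radians(np.arange(20,81,5)); print(np.c_[np.degrees(a[1:]),np.diff(160*np.sin(a)),-np.diff(160*np.cos(a))].round(1).tolist())
```

```text
[-0.0544  0.1305  0.2505] 0.3462972056825074 59.77587640285492 [ 2.5079  4.5199 -9.3526]
[[25.0, 12.9, 5.3], [30.0, 12.4, 6.4], [35.0, 11.8, 7.5], [40.0, 11.1, 8.5], [45.0, 10.3, 9.4], [50.0, 9.4, 10.3], [55.0, 8.5, 11.1], [60.0, 7.5, 11.8], [65.0, 6.4, 12.4], [70.0, 5.3, 12.9], [75.0, 4.2, 13.3], [80.0, 3.0, 13.6]]
```

Emit:
move_arm --steps '[{"travel":[12.9,0,5.3],"turn":[0,0,0],"fingers":1},{"travel":[12.4,0,6.4],"turn":[0,0,0],"fingers":1},{"travel":[11.8,0,7.5],"turn":[0,0,0],"fingers":1},{"travel":[11.1,0,8.5],"turn":[0,0,0],"fingers":1},{"travel":[10.3,0,9.4],"turn":[0,0,0],"fingers":1}]'

```text
clock: 21.12
eef_pos: [0.4738, 0.2911, 0.2201]
eef_rot: [[-0.985, 0.174, 0.008], [0.174, 0.985, 0.0], [-0.008, 0.002, -1.0]]
wrist_force: [-5.0, -0.7, 14.5]
width: 0.345
gripper_force: 59.6
```

Emit:
move_arm --steps '[{"travel":[9.4,0,10.3],"turn":[0,0,0],"fingers":1},{"travel":[8.5,0,11.1],"turn":[0,0,0],"fingers":1},{"travel":[7.5,0,11.8],"turn":[0,0,0],"fingers":1},{"travel":[0,0,0],"turn":[0,0,0],"fingers":1}]'

```text
clock: 21.45
eef_pos: [0.4447, 0.2957, 0.1833]
eef_rot: [[-0.985, 0.175, -0.001], [0.175, 0.985, -0.001], [0.001, -0.001, -1.0]]
wrist_force: [-7.2, 0.9, 11.2]
width: 0.331
gripper_force: 60.0
```

Run:
```python
from loc import *
o=get_obs(); p=cr(o["eef_pos"]); print(p,o["width"],o["gripper_force"],o["wrist_force"], np.degrees(np.arctan2(-p[0],p[2]-.103)),np.hypot(p[0],p[2]-.103))
```

```text
[-0.1401  0.13    0.1833] 0.33132071256396456 60.01794934272766 [-7.1952  0.8594 11.2185] 60.16352287933029 0.16145623935407508
```

Emit:
move_arm --steps '[{"travel":[6.4,0,12.4],"turn":[0,0,0],"fingers":1},{"travel":[5.3,0,12.9],"turn":[0,0,0],"fingers":1},{"travel":[4.2,0,13.3],"turn":[0,0,0],"fingers":1},{"travel":[1,0,4],"turn":[0,0,0],"fingers":1},{"travel":[0,0,0],"turn":[0,0,0],"fingers":1}]'

```text
clock: 21.87
eef_pos: [0.4316, 0.298, 0.1407]
eef_rot: [[-0.984, 0.176, 0.005], [0.176, 0.984, -0.001], [-0.005, -0.001, -1.0]]
wrist_force: [-1.4, -3.1, 8.2]
width: 0.321
gripper_force: 57.4
```

Run:
```python
from loc import *
o=get_obs(); p=cr(o["eef_pos"]); print(p,o["width"],o["gripper_force"],o["wrist_force"], np.degrees(np.arctan2(-p[0],p[2]-.103)),np.hypot(p[0],p[2]-.103))
```

```text
[-0.1534  0.1299  0.1407] 0.32062722843622005 57.43877112865448 [-1.4029 -3.1136  8.1732] 76.17506727280902 0.15793266577925577
```

Emit:
move_arm --steps '[{"travel":[0,0,3],"turn":[0,0,0],"fingers":1},{"travel":[0,0,3],"turn":[0,0,0],"fingers":1},{"travel":[0,0,0],"turn":[0,0,0],"fingers":1},{"travel":[0,0,0],"turn":[0,0,0],"fingers":1},{"travel":[0,0,0],"turn":[0,0,0],"fingers":1}]'

```text
clock: 22.28
eef_pos: [0.4304, 0.2982, 0.1354]
eef_rot: [[-0.984, 0.177, 0.001], [0.177, 0.984, -0.001], [-0.001, -0.001, -1.0]]
wrist_force: [-6.5, -2.4, 9.6]
width: 0.315
gripper_force: 61.6
```

Run:
```python
from loc import *
o=get_obs(); p=cr(o["eef_pos"]); print(p,o["width"],o["gripper_force"],o["wrist_force"],o["clock"])
for n in("wrist","top"):
    c,im,d=shot(n,n+"12"); C=cr(cloud(c,d))
    k=(abs(C[...,0]+.152)<.04)&(abs(C[...,1]-.13)<.012)&(C[...,2]>.10)&(C[...,2]<.2)&(im.max(2)<70); print(n,"knob",k.sum(),np.percentile(C[k],[2,50,98],axis=0) if k.sum() else 0)
    k=(C[...,0]>-.13)&(C[...,0]<-.02)&(abs(C[...,1]-.13)<.02)&(C[...,2]>.10)&(C[...,2]<.2)&(im.min(2)>90)
    if k.sum()>20: print("rod",k.sum(),np.polyfit(C[k][:,0],C[k][:,2],1))
    k=(C[...,0]>.06)&(C[...,0]<.13)&(abs(C[...,1]-.108)<.02)&(C[...,2]>.16)&(C[...,2]<.23); print("tab",k.sum(),np.percentile(C[k],[5,95],axis=0) if k.sum() else 0)
```

```text
[-0.1546  0.1299  0.1354] 0.3151586606069615 61.56206488609314 [-6.5191 -2.3845  9.5852] 22.2833
wrist knob 9878 [[-0.172   0.1184  0.153 ]
 [-0.1651  0.13    0.1698]
 [-0.1509  0.1414  0.1995]]
tab 0 0
top knob 0 0
rod 74 [-0.3618  0.1059]
tab 92 [[0.0659 0.0964 0.1718]
 [0.0961 0.1171 0.1961]]
```

Run:
```python
from loc import *
for n in("top12","wrist12"):
    c,im,d=load(n); C=cr(cloud(c,d))
    for x in np.arange(-.14,-.02,.012):
        k=(abs(C[...,0]-x)<.006)&(abs(C[...,1]-.13)<.012)&(C[...,2]>.09)&(C[...,2]<.18)
        if k.sum()>3:
            q=C[k]; print(n,round(x,3),k.sum(),"z max/med",np.percentile(q[:,2],[50,85]),"y",np.median(q[:,1]),"col",np.median(im[k],0))
c,im,d=shot("side","side12"); C=cr(cloud(c,d))
k=(C[...,0]<-.1)&(C[...,0]>-.2)&(abs(C[...,1]-.13)<.03)&(C[...,2]>.09)&(C[...,2]<.17)&(im.max(2)<80); print(k.sum(), np.percentile(C[k],[3,50,97],axis=0) if k.sum() else 0)
```

```text
top12 -0.104 5 z max/med [0.1416 0.1444] y 0.12522930983350064 col [101. 105. 107.]
top12 -0.092 11 z max/med [0.1381 0.1447] y 0.1255393518837894 col [153. 157. 163.]
top12 -0.08 11 z max/med [0.1335 0.1364] y 0.12774330583920881 col [130. 133. 138.]
top12 -0.068 11 z max/med [0.1286 0.1351] y 0.1265747149207511 col [148. 152. 157.]
top12 -0.056 13 z max/med [0.1255 0.1279] y 0.12628688930030946 col [151. 155. 160.]
top12 -0.044 11 z max/med [0.1237 0.1251] y 0.12764502769225097 col [150. 154. 159.]
top12 -0.032 11 z max/med [0.1187 0.1215] y 0.12702183366838293 col [156. 160. 165.]
86 [[-0.1719  0.1011  0.1198]
 [-0.1668  0.1111  0.1392]
 [-0.1402  0.1512  0.1653]]
```

Emit:
move_arm --steps '[{"travel":[0,0,3],"turn":[0,0,0],"fingers":1},{"travel":[0,0,3],"turn":[0,0,0],"fingers":1},{"travel":[0,0,0],"turn":[0,0,0],"fingers":1},{"travel":[0,0,0],"turn":[0,0,0],"fingers":1},{"travel":[0,0,0],"turn":[0,0,0],"fingers":1}]'

```text
clock: 22.85
eef_pos: [0.4294, 0.2985, 0.1292]
eef_rot: [[-0.984, 0.176, -0.001], [0.176, 0.984, -0.001], [0.001, -0.001, -1.0]]
wrist_force: [-8.6, -1.0, 11.2]
width: 0.314
gripper_force: 62.3
```

Run:
```python
from loc import *
A=[]
o=get_obs(); print(cr(o["eef_pos"]),o["width"],o["wrist_force"])
for i in range(3):
    c,im,d=shot("top",f"top13{i}"); C=cr(cloud(c,d))
    k=(C[...,0]>-.098)&(C[...,0]<-.025)&(abs(C[...,1]-.128)<.010)&(C[...,2]>.09)&(C[...,2]<.16)&(im.min(2)>110); A.append(C[k])
A=np.vstack(A); p=np.polyfit(A[:,0],A[:,2],1); print(p,90-np.degrees(np.arctan(-p[0])),len(A), A[:,2].mean())
c,im,d=load("top12"); C=cr(cloud(c,d))
k=(C[...,0]>-.098)&(C[...,0]<-.025)&(abs(C[...,1]-.128)<.010)&(C[...,2]>.09)&(C[...,2]<.16)&(im.min(2)>110); A=C[k];p=np.polyfit(A[:,0],A[:,2],1); print("before",p,90-np.degrees(np.arctan(-p[0])),A[:,2].mean())
print(get_obs()["wrist_force"])
```

```text
[-0.1556  0.13    0.1292] 0.3139420825444868 [-8.5612 -0.9734 11.2172]
[-0.338   0.1052] 71.32540994228435 176 0.12579913292261258
before [-0.3566  0.1066] 70.37277390500225 0.1288967550873903
[-9.4864 -1.1965 10.369 ]
```

Emit:
move_arm --steps '[{"travel":[2,0,3],"turn":[0,0,0],"fingers":1},{"travel":[2,0,3],"turn":[0,0,0],"fingers":1},{"travel":[0,0,0],"turn":[0,0,0],"fingers":1},{"travel":[0,0,0],"turn":[0,0,0],"fingers":1},{"travel":[0,0,0],"turn":[0,0,0],"fingers":1}]'

```text
clock: 23.42
eef_pos: [0.4275, 0.2988, 0.1235]
eef_rot: [[-0.984, 0.175, 0.003], [0.175, 0.984, -0.001], [-0.003, -0.0, -1.0]]
wrist_force: [-3.7, -1.9, 9.0]
width: 0.317
gripper_force: 63.2
```

```bash
cat > rod.py <<'E'
from loc import *
A=[]
o=get_obs(); print(cr(o["eef_pos"]),o["width"],o["wrist_force"])
for i in range(3):
    c=get_calibration("top"); im,d=grab_frame("top"); C=cr(cloud(c,d))
    k=(C[...,0]>-.098)&(C[...,0]<-.025)&(abs(C[...,1]-.128)<.010)&(C[...,2]>.09)&(C[...,2]<.16)&(im.min(2)>110); A.append(C[k])
A=np.vstack(A); p=np.polyfit(A[:,0],A[:,2],1); print(p,90-np.degrees(np.arctan(-p[0])),len(A), A[:,0].mean(),A[:,2].mean(),"z at -.06:",np.polyval(p,-.06))
E
python3 rod.py
```

```text
[-0.1575  0.13    0.1235] 0.31730168723650803 [-3.7474 -1.8697  8.9572]
[-0.2821  0.1058] 74.24577865767212 181 -0.061646116677629814 0.1232146154390425 z at -.06: 0.12275023159232634
```

Emit:
move_arm --steps '[{"travel":[1,0,3],"turn":[0,0,0],"fingers":1},{"travel":[1,0,3],"turn":[0,0,0],"fingers":1},{"travel":[0,0,0],"turn":[0,0,0],"fingers":1},{"travel":[0,0,0],"turn":[0,0,0],"fingers":1},{"travel":[0,0,0],"turn":[0,0,0],"fingers":1}]'

```text
clock: 23.98
eef_pos: [0.4268, 0.2991, 0.1203]
eef_rot: [[-0.985, 0.175, 0.006], [0.175, 0.985, -0.001], [-0.006, -0.0, -1.0]]
wrist_force: [-7.5, -7.5, 23.3]
width: 0.319
gripper_force: 62.6
```

```bash
python3 rod.py
```

```text
[-0.1583  0.1301  0.1203] 0.31905247297414624 [-7.4617 -7.4899 23.2675]
[-0.2555  0.1063] 75.6657647116562 177 -0.061544516353219406 0.12203699209681135 z at -.06: 0.12164231682657903
```

The force rose to 23 N and the rod reads 75.7° from upright, so the lever is at its stop and held. I check that it is steady, then hand in.

Emit:
move_arm --steps '[{"travel":[0,0,1],"turn":[0,0,0],"fingers":1},{"travel":[0,0,0],"turn":[0,0,0],"fingers":1},{"travel":[0,0,0],"turn":[0,0,0],"fingers":1},{"travel":[0,0,0],"turn":[0,0,0],"fingers":1},{"travel":[0,0,0],"turn":[0,0,0],"fingers":1}]'

```text
clock: 24.55
eef_pos: [0.4268, 0.2991, 0.1202]
eef_rot: [[-0.985, 0.175, 0.006], [0.175, 0.985, -0.001], [-0.006, -0.0, -1.0]]
wrist_force: [-10.4, -8.5, 28.0]
width: 0.316
gripper_force: 62.4
```

```bash
python3 rod.py; python3 -c "
from bench import *
print(sign_off())"
```

```text
[-0.1583  0.1302  0.1202] 0.316153096640109 [-10.385   -8.4783  27.9603]
[-0.2595  0.1058] 75.45154065109622 178 -0.06185995909050167 0.12188667800331833 z at -.06: 0.12140398118727268
the job is handed in; nothing more can be done
None
```

Job handed in at about 25 s: five cubes are in the hopper, the scoop is back in the tub, the catch is flipped (about 0.87 rad) and the lever is held at its stop (about 75°); one cube was knocked out of the tub onto the worktop while scooping and left there.

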